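Run the length stop of a model-maker's saw fence out to its end stop

ROBOT

A 6-joint arm with a two-finger parallel gripper is mounted at the origin on the work surface. World frame = base frame: x ahead of the robot, y to its left, z up, the work surface at z = 0. Lengths are in m, angles in rad, forces in N, time in s.
With the tool pointing down it reaches from about 0.25 to 0.775 m from the base axis. Payload 4 kg.
Tool frame: the origin (TCP) lies at the centre of the arm's flange, where the gripper is bolted on; the fingertips stand 199 mm ahead of it and the grasp point (between the pads) lies 180 mm ahead of it (robot.tcp_to_tips is the distance from the TCP to the fingertips, in m); z points along the fingers, y is the line along which they close (so a half turn about z gives the same grasp; the last joint's range is limited). The gripper opens to 94 mm and grips with 3 to 60 N. Pads are 16 mm wide; open, the fingers measure 119 mm over their backs; the gripper's body (75 mm by 177 mm) begins 78 mm behind the grasp point.
Start: joints at [1.219, 0.087, 1.371, -0, 1.684, -0.103], TCP at [0.135, 0.533, 0.405] pointing down, gripper open.
Joint ranges: [-3.1, 3.1], [-0.76, 2.03], [0.27, 2.55], [-1.08, 4.22], [0.17, 2.65], [-2.57, 2.57]. Speed limits (rad/s): [2.79, 2.79, 3.14, 3.14, 3.14, 3.14].

INTERFACE

Orientations are given as [roll, pitch, yaw] about the fixed x, y, z axes, in that order (R = Rz(yaw) Ry(pitch) Rx(roll)).
In Python, from bench import telemetry, snapshot, ticket, robot gives the robot as it stands.
- The arm moves only by the tool apply_moves, never from a script. Its argument "moves" is a list that holds one entry, the list of rows, each a list of 5 numbers: the shift along the tool's x, y, z in units of 50 mm (1.0 is 50 mm), then the turn about the tool's z in units of 10 degrees (1.0 is 10 degrees), then the closure, from 0 (fully open) to 1 (shut). A call has 1 to 10 rows; each row is the pose to reach, as a shift and turn from the pose commanded when the call began, along the tool's axes at that moment; what a row does not reach only later rows make up. A row lasts 1/8 s, in which the tool goes at most 62.5 mm and 10.7 degrees, less where a joint would pass 70% of its speed; a pose out of reach is approached as far as the arm can. A call with a gripper value outside its range is refused whole. The fingers move at their own pace and stop on an object; the grip force is fixed at half the most. Time passes only in rows, so rows that repeat a pose let the fingers close. It gives the time, the measured TCP pose, the force, the opening and the grip force at its end, in the units of the state.
- telemetry.get_obs(): the state, without advancing time (a new reading comes with each control period).
- snapshot(name): name is "side" or "top"; returns a dict with "image" (400x640x3 uint8, red, green, blue), "fovy" (degrees; the focal length in pixels is half the picture's height over the tangent of half this angle, whatever the lens; pixels are square), "cx", "cy" (the principal point, pixels), "R" (3x3) and "t" (3): a world point X has camera coordinates R X + t. Camera axes: x right, y down, z forward; pixel columns grow to the right and rows downward; lengths in m; the calibration is good to about 2 mm. A picture is of the moment at which its call begins. There is no depth.
- ticket.close_job(): hands the job in; it is judged then, once.
The state is a dict: "time": time; "joint_positions": joint angles; "qvel": joint speeds; "joint_torque": joint torques, N m; "tool_pos": TCP position; "ee_rot": TCP orientation; "wrist_force": force on the tool from outside, world axes, zero at the start; "wrist_torque": the same for the moment, N m; "width": finger opening in m; "finger_force": force on a finger pad.
Only numpy, scipy, OpenCV 4.12 (cv2) and the standard library are available. Lean on these libraries where they do the work, as an engineer would, in place of code of your own. Each camera call takes 0.05 s, during which the arm holds its last target. There are 200 camera calls.

TASK

Set the saw fence for the longest house timbers: press the release button on top of the length stop and hold it down while you push the stop along its rail, away from the saw, until it is fully against the end stop. Then let the button come up so that the stop is locked there. Leave the timber on the board, the glue bottle, the tub of bricks and the try square where they are.

Things in the scene. Friction and masses are not known exactly. Their poses are not given: they have to be found in the camera images.
- station: Cutting station, fixed: board 160 (x) x 540 (y) x 18 mm; fence and rail run along its y. Rail 34 mm wide, centre line at x = +30, top 64 mm above the bench. Saw guide with parked backsaw at y = -235, up to 140 mm high, saw handle on the -x side; end stop near the +y end. Its +y is away from the saw: the way to push the stop. Origin: centre of the board's underside, on the bench; z up.
- length_stop (a joint): Slide of the length stop along the rail, m: 0 nearest the saw, grows along station +y, 0.240 hard against the end stop. Grey block 46 (x) x 70 (y) mm astride the rail, top 86 mm above the bench, a steel foot hanging on its -x side. Button up: its pawl sits in a rack (a notch every 6 mm, the last at 0.240) and it will not slide, 1 mm play. Button down: slides with about 1.5 N.
- release_button (a joint): Press depth of the release button, m: 0 up (locked), 0.007 fully down on a hard bottom; moves straight down. The pawl is out of the rack from 0.004; hold it at 0.005 or deeper while sliding, or it catches in the next notch. It yields from about 3 N and is fully down at about 6 N; a spring brings it up again.
- button_top (a point): Centre of the button's top face now (travels with the stop, sinks with the press). Black cap in the middle of the length stop, 30 (x) x 44 (y) mm; top face 97 mm above the bench when up, 11 mm above the block (4 mm when down). A cross ridge 3 mm high, 4 mm thick at each y end leaves a flat 36 mm long for the fingertip; the ridges help to push the stop along.
- end_stop (a point): Centre of the face that the length stop runs against, on the end stop: a dark steel block 34 (x) x 24 (y) x 16 mm on the rail with a bolt head, highest point 84 mm above the bench. The length stop's bumper face is 38 mm ahead (+y) of the button's centre, so that centre ends 38 mm short of this point.
- beam: Loose dark model timber, 14 x 90 x 14 mm, lying on the station's board along the fence between saw and length stop; leave it. Origin: centre of its underside.
- glue: Loose white glue bottle, 56 mm across, 130 mm high, standing behind the fence (+x side of the station); leave it. Origin: centre of its underside.
- brick_tub: Loose black open tub of miniature bricks, 90 x 120 x 45 mm, behind the fence; leave it. Origin: centre of its underside.
- try_square: Loose try square lying on the bench beyond the station's +y end: wooden stock 18 x 100 x 16 mm, steel blade 150 mm long; leave it. Origin: centre of the stock's underside.

How it is judged:
By the outcome, as a careful person would: the job done as asked, in the order asked, and still so for the second after the job is handed in, with the robot touching nothing.
It also fails if it takes over 40 s, if anything falls off the work surface, if the arm or the gripper's body presses on something with over 40 N, if the wrist force passes 120 N, or if a joint passes its speed limit or range.

## Working session

There is one attempt and no reset: what is moved stays moved. The work goes in short steps, Python scripts to look and compute and a tool call to move; the robot and the scene stay as the last step left them, time stands still between calls to the robot, and variables do not carry over. Pictures are saved under pics/ and viewed, at most 10 in all, crops included, and the job is handed in when it is done.

Besides the shell and the picture viewer there is one more tool, called after "Emit:" by a JSON object that holds its "op" and its "data", one argument or row to a line. apply_moves: Moves the arm, as the interface text tells. Its arguments: {"type":"object","properties":{"moves":{"type":"array","items":{"type":"array","items":{"type":"array","items":{"type":"number"}}}}},"required":["moves"]}

```bash
mkdir -p pics; cat > h.py <<'E'
import numpy as np, cv2, pickle
from bench import telemetry, snapshot, ticket, robot
def take(n,f):
    s=snapshot(n); cv2.imwrite(f'pics/{f}.png',s['image'][:,:,::-1]); pickle.dump(s,open(f'pics/{f}.pkl','wb')); return s
def load(f): return pickle.load(open(f'pics/{f}.pkl','rb'))
def ray(s,u,v,z):
    f=200/np.tan(np.radians(s['fovy'])/2); R=np.array(s['R']);t=np.array(s['t'])
    d=R.T@np.array([(u-s['cx'])/f,(v-s['cy'])/f,1]); c=-R.T@t
    return c+d*(z-c[2])/d[2]
def proj(s,X):
    f=200/np.tan(np.radians(s['fovy'])/2); p=np.array(s['R'])@X+s['t']; return p[:2]/p[2]*f+[s['cx'],s['cy']]
E
python3 - <<'E'
from h import *
for n in('top','side'):
    s=take(n,n+'0'); print(n,s['fovy'],-np.array(s['R']).T@s['t'])
o=telemetry.get_obs(); print(o)
E
```

```text
top 51.48717370412154 [0.48078107 0.07500192 0.93533201]
side 44.36877972607229 [ 0.19862488 -0.94190563  0.86849942]
{'time': 0.1, 'joint_positions': array([ 1.21886412e+00,  8.78784461e-02,  1.37211532e+00, -7.32217907e-06,
        1.68359464e+00, -1.03054153e-01]), 'qvel': array([-1.75827313e-05, -2.27824890e-03, -3.23382276e-03,  8.18920109e-04,
       -5.79580274e-04, -5.20513199e-04]), 'joint_torque': array([ 2.13854219e-03, -3.41250157e+01, -3.03302765e+01,  7.20278802e-02,
        3.04319942e-02, -9.08753896e-05]), 'tool_pos': array([0.13541894, 0.53295989, 0.40361608]), 'ee_rot': array([-3.13960674e+00, -1.98068102e-04,  2.89271358e+00]), 'wrist_force': array([ 0.29202727, -0.29067556, -0.42962813]), 'wrist_torque': array([-0.01239157, -0.0089009 , -0.02532963]), 'finger_force': 0.0, 'width': 0.09401219611430285}
```

View pics/top0.png

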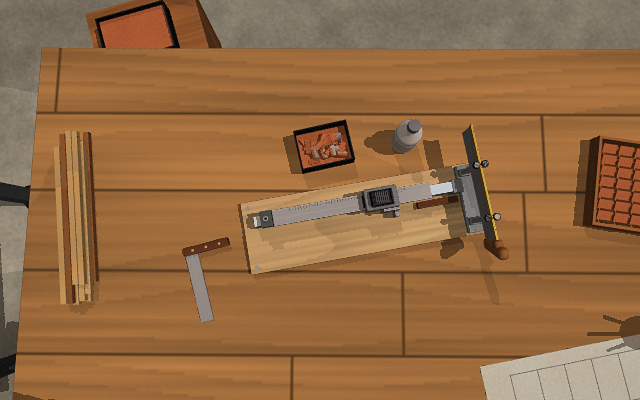

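View pics/side0.png

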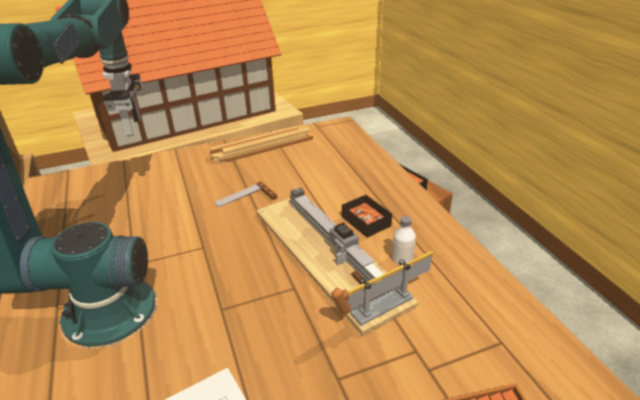

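The top view shows the stop's black button near pixel (380,199), the end stop near (262,219), and the saw at about (475,190). I'll enlarge this area.

```bash
python3 - <<'E'
from h import *
s=load('top0'); im=s['image'][:,:,::-1][170:250,235:435]
cv2.imwrite('pics/c0.png',cv2.resize(im,(800,320),interpolation=cv2.INTER_CUBIC))
for a in[(380,198,.1),(262,219,.08)]: print(ray(s,*a))
E
```

```text
[ 0.57884426 -0.03960962  0.1       ]
[0.53630007 0.20171166 0.08      ]
```

View pics/c0.png

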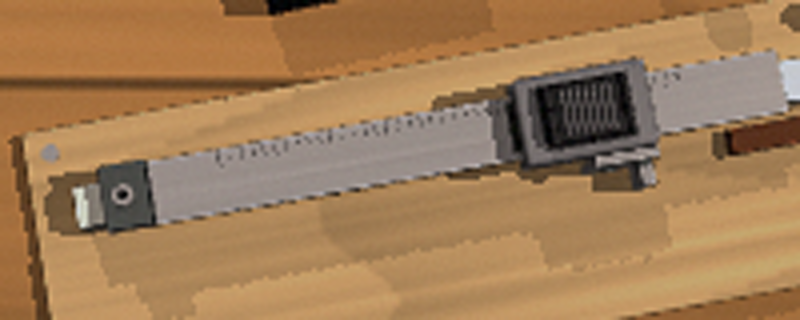

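The crop shows the button's centre at crop (590,109), which is full-image (382.5,197.2). The end-stop face centre is at crop (154,192), or full (273.5,218), and the bolt is at (265.5,218.5).

```bash
python3 - <<'E'
from h import *
s=load('top0')
P=lambda u,v,z: ray(s,235+u/4,170+v/4,z)
b=P(590,109,.097); e=P(154,192,.079); bo=P(122,194,.084)
print(b,e,bo)
for p,q,z in[((150,162),(500,100),.064),((157,222),(520,163),.064),((25,133),(700,15),.018)]:
    d=P(*p,z)-P(*q,z); print('dir',np.degrees(np.arctan2(d[1],d[0])))
d=e-b; print('dir be',np.degrees(np.arctan2(d[1],d[0])),np.hypot(*d[:2]))
print('side proj',proj(load('side0'),b),proj(load('side0'),e))
im=load('side0')['image'][:,:,::-1][180:290,280:400]
cv2.imwrite('pics/c1.png',cv2.resize(im,None,fx=5,fy=5,interpolation=cv2.INTER_CUBIC))
from scipy.spatial.transform import Rotation as Ro
print(Ro.from_euler('xyz',telemetry.get_obs()['ee_rot']).as_matrix().round(3), robot.tcp_to_tips)
E
```

```text
[ 0.5807578  -0.04511916  0.097     ] [0.53855912 0.17810215 0.079     ] [0.53710703 0.19393969 0.084     ]
dir 100.39011402943561
dir 99.54190156324537
dir 100.28616981544639
dir be 100.70510041236439 0.22717499681243677
side proj [342.34362926 229.9414181 ] [298.31938931 193.95429357]
[[-0.969  0.246 -0.001]
 [ 0.246  0.969 -0.002]
 [ 0.    -0.002 -1.   ]] 0.1992
```

View pics/c1.png

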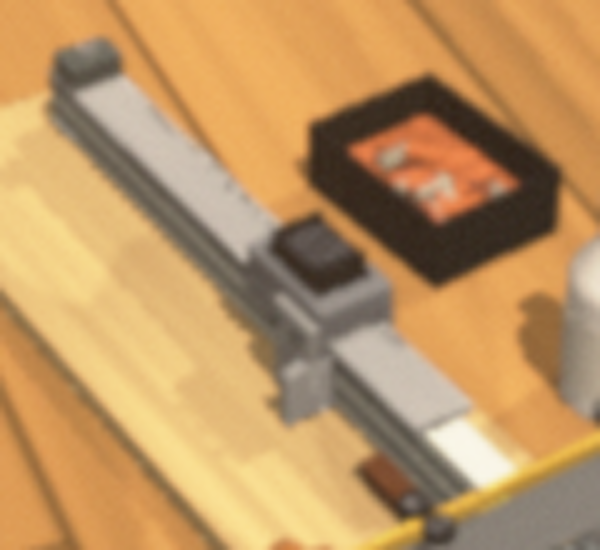

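The side view puts the button at about (343.6,229.6), within about 1 px of the projected estimate, so the position holds. Now I approach above it with the gripper closed.

Emit:
{"op": "apply_moves", "data": {
  "moves": [
    [[-0.6,-0.5,0,0,1],[-1.5,-1.2,0,0,1],[-2.4,-1.9,0,0,1],[-3.3,-2.6,0,0,1],[-4.2,-3.3,0,0,1],[-5.1,-4.0,0,0,1],[-6.0,-4.7,0,0,1],[-6.9,-5.4,0,0,1],[-7.8,-6.1,0,0,1],[-8.7,-6.8,0,0,1]]
  ]
}}

```text
time: 1.35
tool_pos: [0.474, 0.0947, 0.4043]
ee_rot: [3.141, -0.0, 2.893]
wrist_force: [0.1, 0.5, 0.0]
width: 0.001
finger_force: 0.0
```

Emit:
{"op": "apply_moves", "data": {
  "moves": [
    [[-0.8,-0.6,0,-0.5,1],[-1.5,-1.2,0,-1.0,1],[-2.1,-1.7,0,-1.5,1],[-2.5,-2.0,0,-2.0,1],[-2.78,-2.21,0,-2.45,1],[-2.78,-2.21,0.3,-2.45,1],[-2.78,-2.21,0.7,-2.45,1],[-2.78,-2.21,1.1,-2.45,1],[-2.78,-2.21,1.4,-2.45,1],[-2.78,-2.21,1.4,-2.45,1]]
  ]
}}

```text
time: 2.6
tool_pos: [0.5801, -0.0443, 0.3325]
ee_rot: [3.14, -0.004, -2.963]
wrist_force: [-0.4, 1.1, 0.5]
width: 0.0002
finger_force: 0.0
```

```bash
cat > st.py <<'E'
from h import *
from scipy.spatial.transform import Rotation as Ro
def st(tgt=None):
    o=telemetry.get_obs(); R=Ro.from_euler('xyz',o['ee_rot']).as_matrix()
    tip=o['tool_pos']+R[:,2]*.1992
    print(round(o['time'],2),'tip',tip.round(4),'yaxis',np.degrees(np.arctan2(R[1,1],R[0,1])).round(2),'F',o['wrist_force'].round(2),'w',o['width'])
    if tgt is not None: print('shift units',(R.T@(np.array(tgt)-tip)/.05).round(3))
    return o,R,tip
E
python3 - <<'E'
from st import *
st([.581,-.045,.099])
ims=[]
for n,(r0,c0) in dict(top=(150,310),side=(150,270)).items():
    s=take(n,n+'1'); ims.append(cv2.resize(s['image'][r0:r0+120,c0:c0+130,::-1],(400,369),interpolation=cv2.INTER_CUBIC))
cv2.imwrite('pics/c2.png',np.hstack(ims))
E
```

```text
2.6 tip [ 0.5793 -0.0441  0.1333] yaxis 100.25 F [-0.41  1.07  0.52] w 0.00016237968847283694
shift units [-0.033 -0.024  0.685]
```

View pics/c2.png

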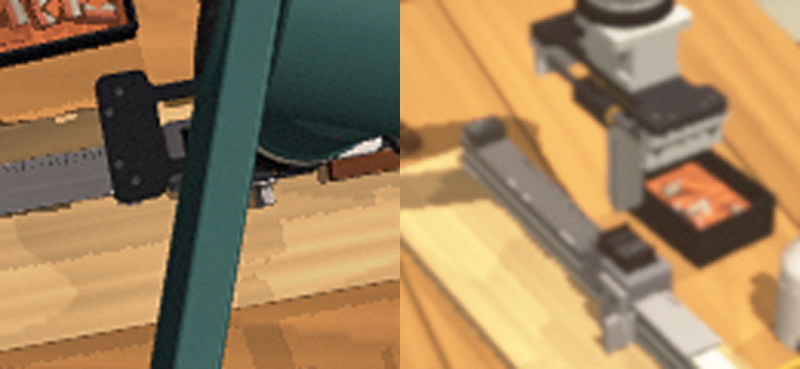

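The tip is directly above the button: in the right-hand crop the tip is near (625,205) and the cap near (625,245). Next I descend and press.

Emit:
{"op": "apply_moves", "data": {
  "moves": [
    [[-0.03,-0.02,0.3,0,1],[-0.03,-0.02,0.6,0,1],[-0.03,-0.02,0.7,0,1],[-0.03,-0.02,0.76,0,1],[-0.03,-0.02,0.8,0,1],[-0.03,-0.02,0.84,0,1],[-0.03,-0.02,0.86,0,1],[-0.03,-0.02,0.86,0,1]]
  ]
}}

```text
time: 3.7
tool_pos: [0.5824, -0.0456, 0.2921]
ee_rot: [-3.142, 0.0, -2.963]
wrist_force: [-3.8, 0.0, 4.1]
width: 0.0004
finger_force: 2.3
```

```bash
python3 - <<'E'
from st import *
st([.547,.141,.0895])
E
```

```text
3.7 tip [ 0.5825 -0.0456  0.0929] yaxis 100.24 F [-3.8   0.02  4.12] w 0.00041552235928006835
shift units [0.035 3.799 0.068]
```

Emit:
{"op": "apply_moves", "data": {
  "moves": [
    [[0,0,0.04,0,1],[0,0,0.08,0,1],[0,0,0.1,0,1],[0,0,0.1,0,1]]
  ]
}}

```text
time: 4.2
tool_pos: [0.5824, -0.0459, 0.2894]
ee_rot: [-3.14, 0.002, -2.963]
wrist_force: [-6.3, 0.5, 11.9]
width: 0.0003
finger_force: 6.2
```

```bash
python3 - <<'E'
from st import *
st([.547,.141,.0895])
E
```

```text
4.2 tip [ 0.5828 -0.0461  0.0902] yaxis 100.24 F [-6.28  0.52 11.86] w 0.0002520975067862917
shift units [0.039 3.81  0.008]
```

Emit:
{"op": "apply_moves", "data": {
  "moves": [
    [[0,0.05,0,0,1],[0,0.15,0,0,1],[0,0.3,0,0,1],[0,0.5,0,0,1],[0,0.7,0,0,1],[0,0.9,0,0,1],[0,1.1,0,0,1],[0,1.25,0,0,1],[0,1.3,0,0,1],[0,1.3,0,0,1]]
  ]
}}

```text
time: 5.45
tool_pos: [0.5707, 0.0181, 0.2893]
ee_rot: [-3.14, 0.001, -2.963]
wrist_force: [-6.6, -1.1, 13.3]
width: 0.0007
finger_force: 6.4
```

```bash
python3 - <<'E'
from st import *
st([.547,.141,.0895])
s=take('side','side2')
cv2.imwrite('pics/c3.png',cv2.resize(s['image'][160:290,270:400,::-1],(600,600),interpolation=cv2.INTER_CUBIC))
E
```

```text
5.45 tip [0.571  0.0177 0.0901] yaxis 100.25 F [-6.6  -1.14 13.25] w 0.0006712864232012742
shift units [0.033 2.511 0.008]
```

View pics/c3.png

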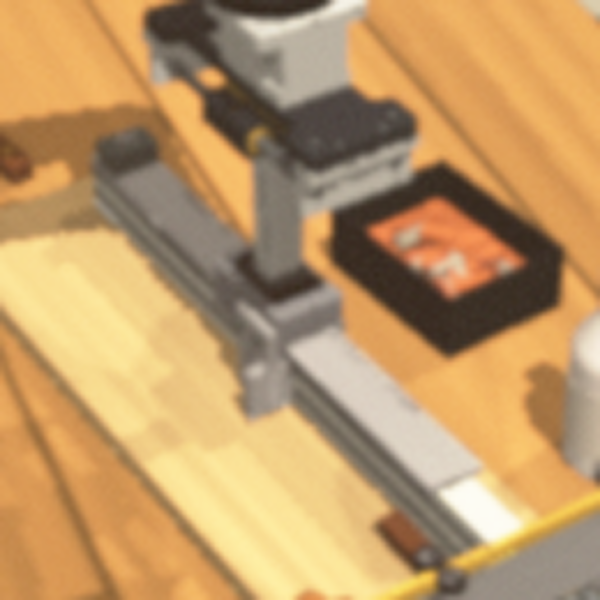

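The stop moved with the tip: the fingertip sits on the cap at crop (275,275) and the timber is unmoved at (410,540). I'll keep sliding.

Emit:
{"op": "apply_moves", "data": {
  "moves": [
    [[0,0.1,0,0,1],[0,0.3,0,0,1],[0,0.5,0,0,1],[0,0.75,0,0,1],[0,1.0,0,0,1],[0,1.25,0,0,1],[0,1.5,0,0,1],[0,1.75,0,0,1],[0,1.95,0,0,1],[0,2.1,0,0,1]]
  ]
}}

```text
time: 6.75
tool_pos: [0.5518, 0.1216, 0.2893]
ee_rot: [-3.14, -0.0, -2.963]
wrist_force: [-8.3, -2.5, 15.0]
width: 0.0004
finger_force: 6.9
```

Emit:
{"op": "apply_moves", "data": {
  "moves": [
    [[0,0.1,0,0,1],[0,0.2,0,0,1],[0,0.3,0,0,1],[0,0.35,0,0,1],[0,0.4,0,0,1],[0,0.4,0,0,1]]
  ]
}}

```text
time: 7.5
tool_pos: [0.5482, 0.1413, 0.2893]
ee_rot: [-3.141, -0.0, -2.963]
wrist_force: [-7.5, -1.7, 13.3]
width: 0.0004
finger_force: 7.0
```

```bash
python3 - <<'E'
from st import *
st([.547,.141,.0895])
E
```

```text
7.5 tip [0.5481 0.1412 0.0901] yaxis 100.26 F [-7.47 -1.67 13.26] w 0.0004076955589327218
shift units [0.023 0.001 0.012]
```

Emit:
{"op": "apply_moves", "data": {
  "moves": [
    [[0,0.03,0,0,1],[0,0.06,0,0,1],[0,0.1,0,0,1],[0,0.1,0,0,1]]
  ]
}}

```text
time: 8.0
tool_pos: [0.5479, 0.1448, 0.2894]
ee_rot: [-3.136, 0.001, -2.963]
wrist_force: [-5.8, -6.4, 12.8]
width: 0.0002
finger_force: 6.6
```

Emit:
{"op": "apply_moves", "data": {
  "moves": [
    [[0,0.03,0,0,1],[0,0.06,0,0,1],[0,0.1,0,0,1],[0,0.1,0,0,1]]
  ]
}}

```text
time: 8.5
tool_pos: [0.5482, 0.1497, 0.2894]
ee_rot: [-3.136, 0.006, -2.964]
wrist_force: [-0.3, -6.3, 9.4]
width: 0.0003
finger_force: 4.9
```

```bash
python3 - <<'E'
from st import *
st([.547,.141,.0895])
s=take('side','side3')
cv2.imwrite('pics/c4.png',cv2.resize(s['image'][150:250,250:350,::-1],(600,600),interpolation=cv2.INTER_CUBIC))
E
```

```text
8.5 tip [0.5495 0.1488 0.0902] yaxis 100.18 F [-0.31 -6.31  9.43] w 0.00032043617241095347
shift units [ 0.078 -0.145  0.014]
```

View pics/c4.png

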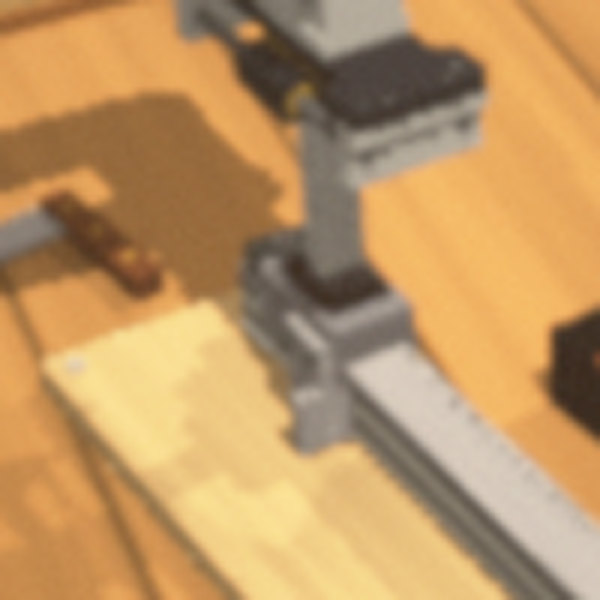

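The stop is up against the end stop in the picture: its bumper is at crop (265,260). The push force rose to 6 N and the tip began to slip on the cap. I'll push a little more, then lift.

Emit:
{"op": "apply_moves", "data": {
  "moves": [
    [[0,0.03,0,0,1],[0,0.06,0,0,1],[0,0.06,0,0,1]]
  ]
}}

```text
time: 8.93
tool_pos: [0.5479, 0.1528, 0.2894]
ee_rot: [-3.137, 0.007, -2.964]
wrist_force: [-1.1, -5.1, 8.3]
width: 0.0004
finger_force: 4.5
```

Emit:
{"op": "apply_moves", "data": {
  "moves": [
    [[0,0,-0.06,0,1],[0,0,-0.12,0,1],[0,0,-0.18,0,1],[0,0,-0.24,0,1],[0,0,-0.3,0,1],[0,0,-0.5,0,1],[0,0,-0.9,0,1],[0,0,-1.5,0,1],[0,0,-2.2,0,1],[0,0,-2.6,0,1]]
  ]
}}

```text
time: 10.18
tool_pos: [0.5463, 0.1543, 0.4194]
ee_rot: [3.141, 0.003, -2.963]
wrist_force: [-0.4, 0.2, 0.9]
width: 0.0004
finger_force: 0.0
```

Emit:
{"op": "apply_moves", "data": {
  "moves": [
    [[0,0.5,0,0,1],[0,1.3,0,0,1],[0,2.2,0,0,1],[0,3.1,0,0,1],[0,4.0,0,0,1],[0,4.5,0,0,1],[0,4.5,0,0,1],[0,4.5,0,0,1]]
  ]
}}

```text
time: 11.18
tool_pos: [0.5065, 0.3749, 0.4168]
ee_rot: [-3.141, -0.0, -2.963]
wrist_force: [-0.5, 0.4, -0.7]
width: 0.0005
finger_force: 0.0
```

```bash
python3 - <<'E'
from st import *
st()
a=take('top','top4');b=take('side','side4')
A=cv2.resize(a['image'][170:250,235:335,::-1],(400,320),interpolation=cv2.INTER_CUBIC)
B=cv2.resize(b['image'][170:250,270:370,::-1],(400,320),interpolation=cv2.INTER_CUBIC)
cv2.imwrite('pics/c5.png',np.hstack([A,B]))
E
```

```text
11.18 tip [0.5065 0.3747 0.2176] yaxis 100.22 F [-0.49  0.4  -0.69] w 0.0004653465533492256
```

View pics/c5.png

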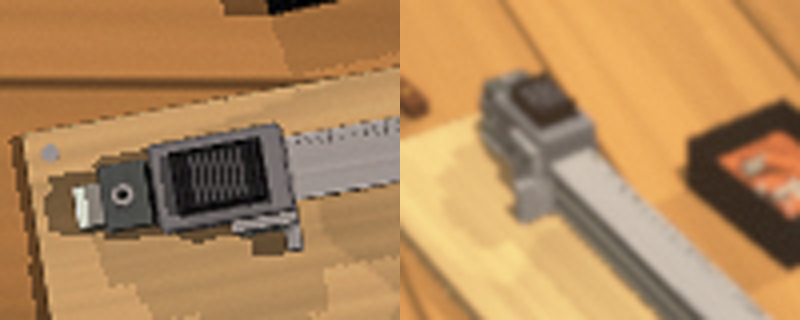

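The stop sits against the end stop with its bumper touching at crop (150,190). The button is up, and the tub, timber and square were not touched. I'll hand the job in.

```bash
python3 -c "
from h import *
s=load('top4');print(ray(s,235+217/4,170+178/4,.097)-ray(s,235+590/4,170+109/4,.097))
print(ticket.close_job())"
```

```text
[-0.03614517  0.18924932  0.        ]
the job is handed in; nothing more can be done
None
```

The length stop is pushed fully against the end stop with the button up, so it should be locked there, and the job is handed in; no verdict came back. It slid about 193 mm in the images, and the arm finished clear of everything at about 11 s.

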